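# Clean the buckle and hold the loupe in focus over it

### The arm

A 6-joint arm with a two-finger parallel gripper is mounted at the origin on the work surface. World frame = base frame: x ahead of the robot, y to its left, z up, the work surface at z = 0. Lengths are in m, angles in rad, forces in N, time in s.
With the tool pointing down it reaches from about 0.35 to 0.925 m from the base axis. Payload 6.4 kg.
Tool frame: the origin (TCP) lies midway between the tips of the shut fingers; the grasp point (between the pads) lies 19 mm behind it; z points along the fingers, y is the direction in which the jaws open and shut (so a half turn about z gives the same grasp; the last joint's range is limited). The gripper opens to 94 mm and grips with 3 to 60 N. Pads are 16 mm wide; open, the fingers measure 119 mm over their backs; the gripper's body (75 mm by 177 mm) begins 78 mm behind the grasp point.
Start: joints at [-1.388, 0.245, 1.558, -0, 1.339, -0.174], TCP at [0.227, -0.609, 0.205] pointing down, gripper open.
Joint ranges: [-3.13, 3.13], [-1.02, 2.26], [0.13, 2.54], [-0.95, 4.09], [0.21, 2.88], [-2.74, 2.74]. Speed limits (rad/s): [2.57, 2.57, 3.14, 3.14, 3.14, 3.14].

### API

Orientations are given as a unit quaternion [w, x, y, z].
In Python, from station import telemetry, vision, ctrl gives the robot as it stands.
- The arm moves only by the tool jog_arm, never from a script. Its argument "deltas" is a list that holds one entry, the list of rows, each a list of 7 numbers: the shift along the tool's x, y, z in units of 0.1 m (1.0 is 0.1 m), then the turn, a rotation vector about the tool's x, y, z in units of 60 degrees (1.0 is 60 degrees), then the closure, from -1 (fully open) to 1 (shut). A call has 1 to 10 rows; each row shifts and turns the pose as measured when the row begins, along the tool's axes as they then stand; what a row does not reach is not made up. A row lasts 1/12 s, in which the tool goes at most 41.7 mm and 7.16 degrees, less where a joint would pass 70% of its speed; a pose out of reach is approached as far as the arm can. A call with a number of a shift or a turn outside -1 to 1 is refused whole. A call with a gripper value outside its range is refused whole. The fingers move at their own pace and stop on an object; the grip force is fixed at half the most. Time passes only in rows, so rows that do not move let the fingers close. It gives the time, the measured TCP pose, the force and the opening at its end, in the units of the state.
- telemetry.read_state(): the state, without advancing time (a new reading comes with each control period).
- vision.get_image(name): name is "scene" or "top"; returns the picture (384x512x3 uint8, red, green, blue); there is no depth.
- vision.camera_model(name): a dict with "mtx" (3x3 intrinsics, pixels), "cam_to_world" (4x4, takes a point from camera to world coordinates). Camera axes: x right, y down, z forward; pixel columns grow to the right and rows downward; lengths in m; the calibration is good to about 2 mm. A picture is of the moment at which its call begins. camera_model takes no time and is no camera call.
- ctrl.sign_off(): hands the job in, once; it reports no verdict.
Trained networks look in the newest picture that a camera, given by its name, has taken for a name from the list of things; names that differ only in an ending like _2 or _b are one class to them, and where a whole thing is asked for, a point or a joint stands for the part that bears it (a point fixed in the world has none). Each returns a list of dicts, best first, with "p" (0 to 1); they miss things now and then, are a little off and sometimes report something else, mostly with a low value. They report only what shows in the picture. A call takes as long as a camera call. They do not tell look-alikes from the thing itself.
- vision.find_in(camera, thing): "xy" ([column, row] in pixels, amid what is visible of it).
- vision.place_of(camera, thing): "xy" ([column, row] in pixels: a listed point, or the origin of a listed thing).
The state is a dict: "time": time; "qpos": joint angles; "joint_velocities": joint speeds; "effort": joint torques, N m; "tcp_pos": TCP position; "eef_rot": TCP orientation; "ft_force": force on the tool from outside, world axes, zero at the start; "ft_torque": the same for the moment, N m; "finger_gap": opening from 0.0 (shut) to 1.0 (fully open).
Only numpy, scipy, OpenCV 4.12 (cv2) and the standard library are available. Lean on these libraries where they do the work, as an engineer would, in place of code of your own. Each camera call takes 0.05 s, during which the arm holds its last target.

### The job

Give the brass buckle on the round anvil a short spray of cleaner: press the cap of the clamped spray can right down and let it come up again. Then pick the loupe off its wooden rest by the handle and hold it level over the buckle, lens centred on the buckle and at the height shown by the brass pointer on the post. Do not touch the buckle with the loupe, do not shift the buckle or the pointer, leave the other things on the bench alone, and finish while still holding the loupe steady there in the gripper.

Things in the scene. Friction and masses are not known exactly. Their poses are not given: they have to be found in the camera images.
- loupe: Loose hand loupe, about 120 g, lying level on the rest: round steel-rimmed lens (72 mm outer diameter, rim 14 mm high) and a straight black handle 14 mm wide, 14 mm high, along its -x axis from 44 to 148 mm from the lens centre. Origin at the centre of the glass, half-way up rim and handle; +x from handle to lens, z the lens's axis, up. Centre of mass 68 mm from the origin, in the handle.
- lens (a point): The centre of the loupe's glass (same point and axes as loupe), 43 mm above the bench at the start. The handle is free for the fingers from 55 to 115 mm from here, where it bridges the gap in the rest.
- rest: Fixed wooden rest under the loupe: base 205 x 70 x 6 mm and two blocks with tops 36 mm above the bench, one under the lens (50 x 70 mm, centre at x = +75 mm), one under the handle's end (25 x 50 mm, centre at x = -60 mm); between them a free gap 98 mm long, 30 mm deep. Origin at the centre of the underside, x along the loupe, z up.
- buckle: Loose brass belt buckle lying on the anvil, a frame 50 x 40 mm, 6 mm thick, with a tongue that rises to 8 mm. Origin at the centre of its underside, 42 mm above the bench; z up.
- stand: Fixed inspection stand: wooden board 190 x 130 x 12 mm (x = -80 to +110 mm), on it a round steel anvil of 90 mm diameter, its top 42 mm above the bench, and a slim upright steel post (12 mm diameter, top 205 mm above the bench) at x = +95 mm, on the side away from the robot. Origin on the bench below the anvil's centre; x towards the post, z up.
- mark (a point): Tip of the brass pointer on the post; it marks the focal height: the centre of the glass belongs at this height, 110 to 170 mm above the bench, different every time. The pointer is a level pin 3 mm thick on a collar of 26 mm diameter, 18 mm high; its tip is 59 mm from the anvil's axis, towards the post, so the lens fits beside it. z up.
- pointer (a joint): Height setting of the pointer in m: 0 = 110 mm above the bench, grows upward to 0.06. Held by friction; not to be shifted.
- can: Fixed spray can of cleaner, aluminium with a pale band, 56 mm diameter, clamped upright on a square foot of 90 x 90 mm beside the stand with its nozzle towards the anvil. Origin at the centre of the foot's underside; z up. The can's shoulder ends 166 mm above the bench.
- cap_top (a point): Centre of the top face of the can's white round spray cap (30 mm diameter, 22 mm high), 196 mm above the bench when up. It is pressed straight down.
- cap (a joint): How far the cap is pressed, in m: 0 up, 0.006 right down. It springs back; about 2 N to start it, 5 N right down.
- spool: Loose bystander: thread spool, 44 mm diameter, 57 mm high, standing. Origin at the centre of its underside.
- hammer: Loose bystander: hammer lying on the bench beyond the can. Origin at its underside.
- screwdriver: Loose bystander: yellow-handled screwdriver lying on the far side of the bench. Origin at its underside.
Mind the look-alikes: they are no part of the job. Of the things that look like the can, take the one that is farthest to the robot's right at the start.

How it is judged:
By the outcome, as a careful person would: the job done as asked, in the order asked, and still so for the second after the job is handed in, while the arm keeps its last pose, push and grip.
It also fails if it takes over 61 s, if anything falls off the work surface, if the arm or the gripper's body presses on something with over 40 N, if the wrist force passes 120 N, or if a joint passes its speed limit or range.

## Working session

There is one attempt and no reset: what is moved stays moved. The work goes in short steps, Python scripts to look and compute and a tool call to move; the robot and the scene stay as the last step left them, time stands still between calls to the robot, and variables do not carry over. Pictures are saved under pics/ and viewed, and the job is handed in when it is done.

Besides the shell and the picture viewer there is one more tool, called as name(argument=value, ...), one argument or row to a line, values as JSON. jog_arm: Moves the arm, as the interface text tells. Shifts and turns lie within -1 to 1; 1 stands for 0.1 m of shift or 60 degrees of turn. Its arguments: {"type":"object","properties":{"deltas":{"type":"array"}},"required":["deltas"]}

```bash
mkdir -p pics; ls; python3 - <<'E'
from station import telemetry, vision, ctrl
import cv2
s=telemetry.read_state();print(s)
for n in("scene","top"):
    im=vision.get_image(n);cv2.imwrite(f"pics/{n}0.png",cv2.cvtColor(im,cv2.COLOR_RGB2BGR))
    m=vision.camera_model(n);print(n,m)
print(telemetry.read_state()["time"])
E
```

```text
pics
{'time': 0.0, 'qpos': array([-1.38809038e+00,  2.45787080e-01,  1.55901634e+00,  1.26609312e-05,
        1.33869894e+00, -1.74125971e-01]), 'joint_velocities': array([ 5.84674520e-04, -6.73539005e-04, -8.15578185e-05,  2.97061265e-04,
       -1.43797565e-04, -7.19341220e-04]), 'effort': array([-2.21091564e-04, -4.15834522e+01, -3.14606667e+01,  6.84609194e-02,
        3.31633771e-02, -1.40890584e-04]), 'tcp_pos': array([ 0.22693126, -0.60845391,  0.20436138]), 'eef_rot': array([-9.54872857e-04,  9.84125859e-01,  1.77469380e-01,  2.06296669e-06]), 'ft_force': array([ 0.58042158, -0.21551736, -0.38904642]), 'ft_torque': array([-0.00732039,  0.00076401,  0.01477887]), 'finger_gap': 1.0000702586069399}
scene {'mtx': array([[413.29438896,   0.        , 260.337135  ],
       [  0.        , 413.29438896, 188.17565162],
       [  0.        ,   0.        ,   1.        ]]), 'cam_to_world': array([[ 0.72042995,  0.47207584, -0.50806012,  1.16051162],
       [ 0.69338518, -0.50513816,  0.51386032, -0.50353294],
       [-0.01405951, -0.72248172, -0.69124706,  0.91635179],
       [ 0.        ,  0.        ,  0.        ,  1.        ]])}
top {'mtx': array([[424.00266636,   0.        , 259.29232386],
       [  0.        , 424.00266636, 197.32136022],
       [  0.        ,   0.        ,   1.        ]]), 'cam_to_world': array([[-0.01490907, -0.99856361,  0.05146305,  0.50999744],
       [-0.99988463,  0.01473966, -0.00366987,  0.08204253],
       [ 0.00290605, -0.05151183, -0.99866816,  1.33993075],
       [ 0.        ,  0.        ,  0.        ,  1.        ]])}
0.1
```

View pics/scene0.png

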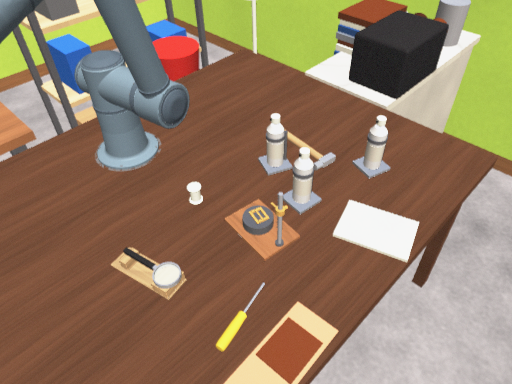

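View pics/top0.png

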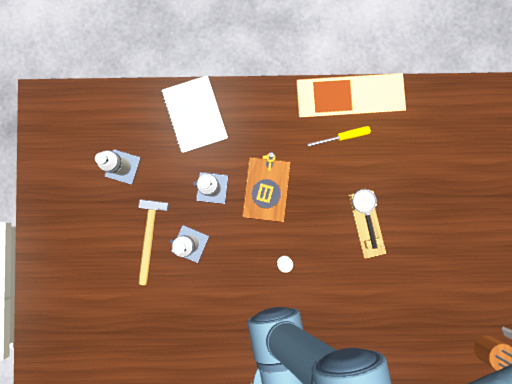

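```bash
cat > h.py <<'E'
from station import telemetry, vision, ctrl
import numpy as np
def proj(n,p):
    m=vision.camera_model(n);T=np.linalg.inv(m["cam_to_world"]);c=T[:3,:3]@np.asarray(p,float)+T[:3,3];u=m["mtx"]@c;return u[:2]/u[2]
def ray(n,xy):
    m=vision.camera_model(n);d=np.linalg.solve(m["mtx"],[xy[0],xy[1],1.]);T=m["cam_to_world"];return T[:3,3],T[:3,:3]@d
def atz(n,xy,z):
    o,d=ray(n,xy);return o+d*(z-o[2])/d[2]
def tri(a,b):
    o1,d1=ray("scene",a);o2,d2=ray("top",b)
    A=np.stack([d1,-d2],1);t=np.linalg.lstsq(A,o2-o1,rcond=None)[0]
    p,q=o1+t[0]*d1,o2+t[1]*d2;return (p+q)/2,np.linalg.norm(p-q)
E
python3 - <<'E'
from h import *
np.set_printoptions(precision=4,suppress=True)
Z=dict(lens=.043,loupe=.043,rest=0,buckle=.042,stand=0,mark=None,can=0,cap_top=.196,spool=0)
for t in Z:
  for n in("scene","top"):
    for r in vision.place_of(n,t)[:4]:
        print(t,n,np.round(r["xy"],1),round(r["p"],2), atz(n,r["xy"],Z[t]) if Z[t] is not None else "")
print(telemetry.read_state()["time"])
E
```

```text
lens scene [168.3 278.8] 0.61 [ 0.5776 -0.247   0.043 ]
lens top [362.4 203.8] 0.66 [ 0.5523 -0.2382  0.043 ]
loupe scene [168.  272.5] 0.9 [ 0.5619 -0.2361  0.043 ]
loupe scene [301.7 149.8] 0.48 [0.4907 0.3762 0.043 ]
loupe top [267.2 191. ] 0.72 [0.5959 0.0527 0.043 ]
loupe top [360.8 201.6] 0.71 [ 0.5591 -0.2335  0.043 ]
rest scene [146.  272.3] 0.61 [ 0.4892 -0.2628  0.    ]
rest scene [302.8 151.1] 0.34 [0.4652 0.4165 0.    ]
rest top [368.5 224.9] 0.63 [ 0.4868 -0.2662  0.    ]
buckle scene [257.9 212.8] 0.64 [0.5839 0.0677 0.042 ]
buckle top [265.4 193.3] 0.61 [0.589  0.0584 0.042 ]
stand scene [258.8 224.1] 0.92 [0.5897 0.0645 0.    ]
stand top [263.6 189.6] 0.63 [0.6033 0.0631 0.    ]
stand top [365.8 204.1] 0.54 [ 0.5526 -0.2595  0.    ]
mark scene [271.  202.3] 0.53 
mark top [269.1 170.3] 0.52 
can scene [301.3 197.3] 0.92 [0.6093 0.2354 0.    ]
can scene [371.2 167. ] 0.88 [0.6884 0.5071 0.    ]
can scene [276.3 165. ] 0.68 [0.4476 0.297  0.    ]
can top [192.1 243.6] 0.81 [0.4364 0.2906 0.    ]
can top [124.7 168.5] 0.73 [0.6769 0.5027 0.    ]
can top [210.5 186.9] 0.61 [0.6144 0.2312 0.    ]
cap_top scene [304.6 150.9] 0.69 [0.617  0.2238 0.196 ]
cap_top scene [273.6 119. ] 0.67 [0.4488 0.2798 0.196 ]
cap_top scene [379.4 115.7] 0.55 [0.6749 0.5128 0.196 ]
cap_top scene [242. 316.] 0.5 [ 0.85   -0.2459  0.196 ]
cap_top top [205.2 182.4] 0.49 [0.6115 0.2236 0.196 ]
cap_top top [ 99.3 160. ] 0.42 [0.6766 0.51   0.196 ]
spool scene [195.3 199.1] 0.84 [ 0.3725  0.0029 -0.    ]
spool top [285.9 261.7] 0.52 [ 0.3754 -0.0034  0.    ]
1.0
```

The scene view shows the stand at about (260,225), the loupe on its rest at (150,270) and three look-alike cans. In the top view the lens is at (364,201), the buckle at (266,193) and the cans are at (207,183), (183,245) and (105,160). The can farthest right (lowest y) is the one beside the stand, near (0.61, 0.23). I'll zoom in to refine these positions.

```bash
python3 - <<'E'
import cv2,numpy as np
a=cv2.imread("pics/top0.png");b=cv2.imread("pics/scene0.png")
def crop(im,x,y,w,h,s,nm):
    cv2.imwrite(nm,cv2.resize(im[y:y+h,x:x+w],None,fx=s,fy=s,interpolation=cv2.INTER_CUBIC))
crop(a,190,145,110,85,7,"pics/t_st.png")
crop(a,335,180,70,85,7,"pics/t_lo.png")
crop(b,220,140,110,85+30,5,"pics/s_st.png")
crop(b,105,240,90,60,8,"pics/s_lo.png")
E
```

```text
(no output)
```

View pics/t_st.png

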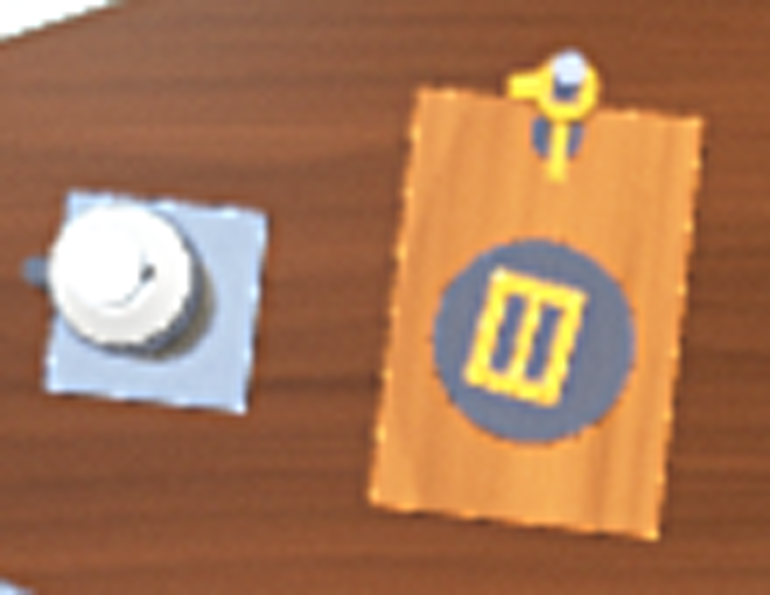

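View pics/t_lo.png

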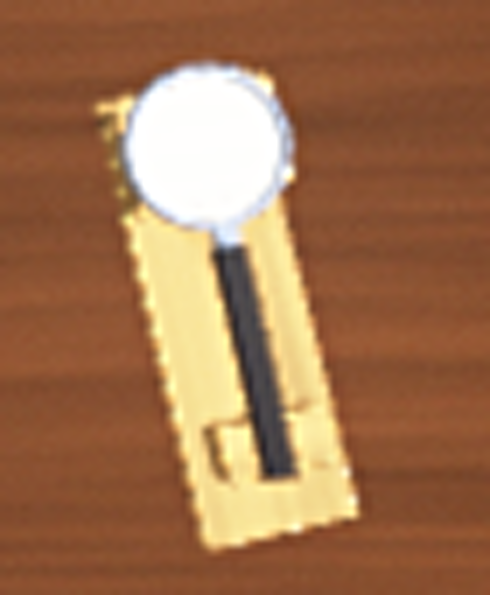

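View pics/s_st.png

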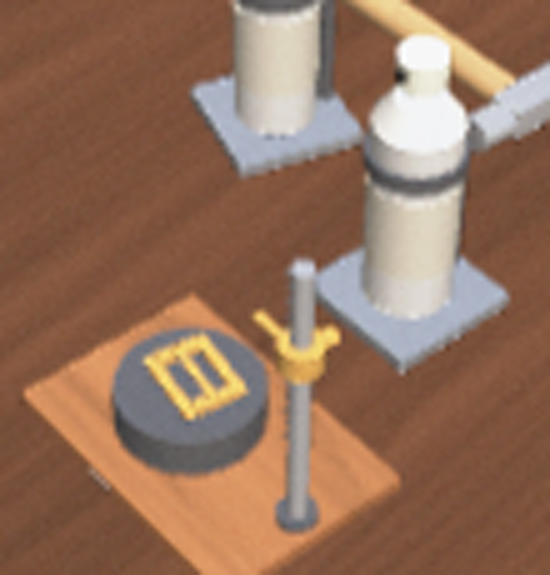

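View pics/s_lo.png

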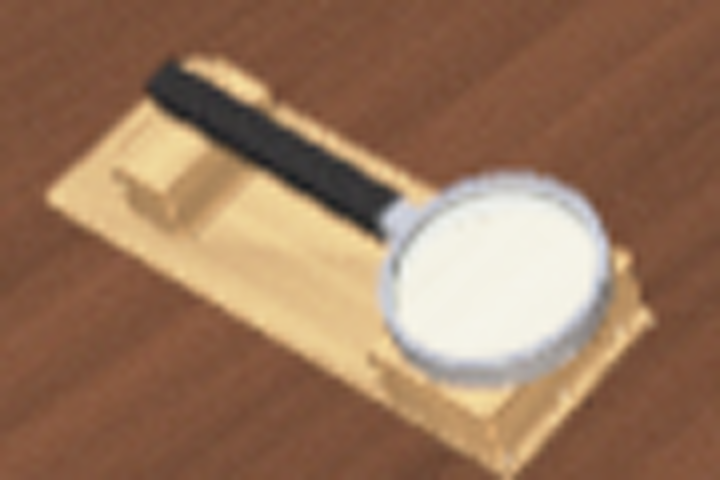

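```bash
python3 - <<'E'
from h import *
np.set_printoptions(precision=4,suppress=True)
def T(x,y,ox=190,oy=145): return ((x+.5)/7-.5+ox,(y+.5)/7-.5+oy)
def S(x,y,ox=220,oy=140,s=5): return ((x+.5)/s-.5+ox,(y+.5)/s-.5+oy)
print("buckle",atz("top",T(524,337),.048),atz("scene",S(196,375),.048))
print("anvil",atz("top",T(536,341),.042),atz("scene",S(191,384),.042))
print("posttop",atz("top",T(569,68),.205),atz("scene",S(302,265),.205))
print("tip",tri(S(256,314),T(557,180)))
print("cap",atz("scene",S(424,50),.196),atz("top",T(110,262),.196))
L=lambda x,y:T(x,y,335,180)
l=lambda x,y:S(x,y,105,240,8)
print("lens",atz("top",L(208,145),.05),atz("scene",l(497,270),.05))
for p,z in(((230,248),.05),((280,472),.05)):print("handle top",atz("top",L(*p),z))
print("handle scene", atz("scene",l(167,72),.05),atz("scene",l(392,203),.05))
for a in("can","stand"):
  pass
c=[(68,192),(266,212),(245,412),(45,390)]
print("canfoot",np.mean([atz("top",T(*p),.01) for p in c],0))
c=[(418,90),(704,120),(657,538),(370,500)]
print([atz("top",T(*p),.012) for p in c])
for z in(.196,.19,.18,.166):print(z,[ (proj("top",np.array([.613,.226,z]))-[190,145]+.5)*7])
E
```

```text
buckle [0.5904 0.0614 0.048 ] [0.5946 0.0605 0.048 ]
anvil [0.589  0.0561 0.042 ] [0.5935 0.0575 0.042 ]
posttop [0.6841 0.045  0.205 ] [0.6839 0.047  0.205 ]
tip (array([0.6489, 0.0496, 0.1438]), np.float64(0.0028740009802141037))
cap [0.613  0.2279 0.196 ] [0.6126 0.2233 0.196 ]
lens [ 0.5627 -0.2425  0.05  ] [ 0.5662 -0.2419  0.05  ]
handle top [ 0.5178 -0.2508  0.05  ]
handle top [ 0.4206 -0.2698  0.05  ]
handle scene [ 0.4232 -0.2698  0.05  ] [ 0.5211 -0.2496  0.05  ]
canfoot [0.6113 0.2258 0.01  ]
[array([0.7048, 0.1068, 0.012 ]), array([ 0.6893, -0.0217,  0.012 ]), array([0.5018, 0.0028, 0.012 ]), array([0.5207, 0.1308, 0.012 ])]
0.196 [array([103.5641, 261.5858])]
0.19 [array([105.5197, 262.9433])]
0.18 [array([108.7341, 265.1747])]
0.166 [array([113.1427, 268.2352])]
```

jog_arm(
  deltas=[
    [[0,0,-0.35,0,0,0,1],[0,0,-0.2,0,0,0.08,1],[0.28,-0.28,0,0,0,0.08,1],[0.28,-0.28,0,0,0,0,1],[0.28,-0.28,0,0,0,0,1],[0.28,-0.28,0,0,0,0,1],[0.28,-0.28,0,0,0,0,1],[0.28,-0.28,0,0,0,0,1],[0.28,-0.28,0,0,0,0,1],[0.28,-0.28,0,0,0,0,1]],
  ],
)

```text
time: 1.83
tcp_pos: [0.4066, -0.3424, 0.2629]
eef_rot: [0.001, 0.997, 0.083, 0.001]
ft_force: [0.6, -0.1, -0.8]
finger_gap: 0.327
```

```bash
cat >> h.py <<'E'
from scipy.spatial.transform import Rotation as Ro
def delta(target,yaw):
    s=telemetry.read_state();q=s["eef_rot"];R=Ro.from_quat([q[1],q[2],q[3],q[0]])
    c,sn=np.cos(yaw),np.sin(yaw)
    G=Ro.from_matrix(np.array([[c,sn,0],[sn,-c,0],[0,0,-1.]]))
    d=R.inv().apply(np.asarray(target)-s["tcp_pos"])*10
    w=(R.inv()*G).as_rotvec()/(np.pi/3)
    print("t",round(s["time"],2),"tcp",np.round(s["tcp_pos"],4),"yaw",round(np.degrees(np.arctan2(*R.as_matrix()[[1,0],0])),2),"gap",round(s["finger_gap"],3),"F",np.round(s["ft_force"],1),"q6",np.round(s["qpos"][5],2))
    print("shift",np.round(d,3),"turn",np.round(w,3), "downTilt",np.round(R.as_matrix()[:,2],4))
E
python3 -c "
from h import *
delta([.613,.226,.215],np.radians(11.1))"
```

```text
t 1.83 tcp [ 0.4066 -0.3424  0.2629] yaw 9.52 gap 0.327 F [ 0.6 -0.1 -0.8] q6 0.49
shift [ 2.975 -5.265  0.471] turn [ 0.002 -0.001 -0.026] downTilt [ 0.0013 -0.0018 -1.    ]
```

jog_arm(
  deltas=[
    [[0.2,-0.36,0,0,0,0,1],[0.2,-0.36,0,0,0,0,1],[0.2,-0.36,0,0,0,0,1],[0.2,-0.36,0,0,0,0,1],[0.2,-0.36,0,0,0,0,1],[0.2,-0.36,0,0,0,0,1],[0.2,-0.36,0,0,0,0,1],[0.2,-0.36,0,0,0,0,1],[0.2,-0.36,0,0,0,0,1],[0.2,-0.36,0,0,0,0,1]],
  ],
)

```text
time: 2.67
tcp_pos: [0.5441, 0.0512, 0.2652]
eef_rot: [0.003, 0.997, 0.083, 0.004]
ft_force: [1.0, -0.9, -0.2]
finger_gap: 0.002
```

```bash
python3 -c "
from h import *
delta([.613,.226,.215],np.radians(11.1))"
```

```text
t 2.67 tcp [0.5441 0.0512 0.2652] yaw 9.47 gap 0.002 F [ 1.  -0.9 -0.2] q6 1.29
shift [ 0.963 -1.614  0.499] turn [ 0.006 -0.008 -0.027] downTilt [ 0.0092 -0.0052 -0.9999]
```

jog_arm(
  deltas=[
    [[0.2,-0.33,0,0,0,0,1],[0.2,-0.33,0,0,0,0,1],[0.2,-0.33,0,0,0,0,1],[0.2,-0.33,0,0,0,0,1],[0.15,-0.2,0,0,0,0,1],[0,0,0,0,0,0,1],[0,0,0,0,0,0,1]],
  ],
)

```text
time: 3.25
tcp_pos: [0.6147, 0.2346, 0.2649]
eef_rot: [0.002, 0.996, 0.088, 0.005]
ft_force: [0.4, -0.6, -0.9]
finger_gap: 0.006
```

```bash
python3 -c "
from h import *
delta([.613,.226,.205],np.radians(11.1))
import cv2
for n in('scene','top'):
  im=vision.get_image(n);cv2.imwrite(f'pics/{n}1.png',cv2.cvtColor(im,cv2.COLOR_RGB2BGR))
a=cv2.imread('pics/scene1.png')[70:210,220:340];b=cv2.imread('pics/top1.png')[140:280,160:280]
cv2.imwrite('pics/p1.png',np.hstack([cv2.resize(a,None,fx=3.3,fy=3.3),cv2.resize(b,None,fx=3.3,fy=3.3)]))
"
```

```text
t 3.25 tcp [0.6147 0.2346 0.2649] yaw 10.09 gap 0.006 F [ 0.4 -0.6 -0.9] q6 1.59
shift [-0.038  0.079  0.599] turn [ 0.006 -0.01  -0.017] downTilt [ 0.0111 -0.0039 -0.9999]
```

View pics/p1.png

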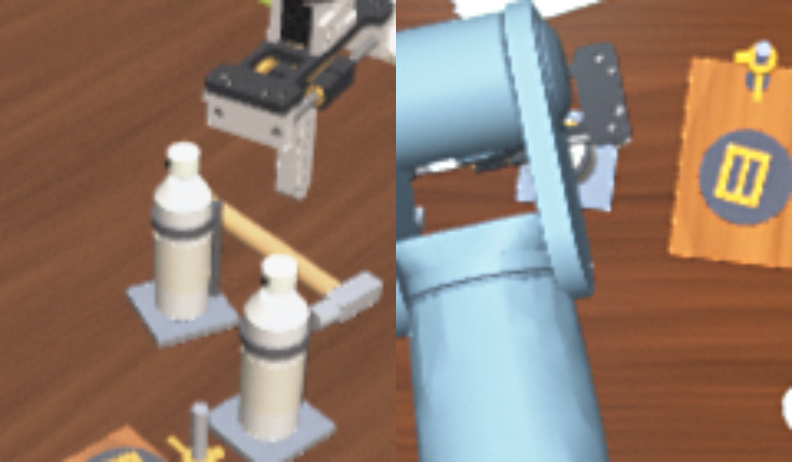

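The closed fingers hang above the stand-side cap. The fingertip shows at crop (293,192), and the cap top at (280,262).

jog_arm(
  deltas=[
    [[-0.02,0.06,0.2,0,0,-0.02,1],[-0.02,0.03,0.2,0,0,0,1],[0,0,0.15,0,0,0,1],[0,0,0,0,0,0,1]],
  ],
)

```text
time: 3.68
tcp_pos: [0.6131, 0.218, 0.2112]
eef_rot: [0.003, 0.995, 0.095, 0.008]
ft_force: [-1.0, 0.3, -0.1]
finger_gap: 0.006
```

```bash
python3 -c "
from h import *
delta([.613,.226,.196],np.radians(11.1))
import cv2
print(proj('scene',telemetry.read_state()['tcp_pos']),proj('scene',[.613,.226,.196]))
for n in('scene',):
  im=vision.get_image(n);cv2.imwrite(f'pics/{n}2.png',cv2.cvtColor(im,cv2.COLOR_RGB2BGR))
a=cv2.imread('pics/scene2.png')[110:200,270:350]
cv2.imwrite('pics/p2.png',cv2.resize(a,None,fx=6,fy=6))
"
```

```text
t 3.68 tcp [0.6131 0.218  0.2112] yaw 10.91 gap 0.006 F [-1.   0.3 -0.1] q6 1.55
shift [ 0.012 -0.079  0.152] turn [ 0.007 -0.014 -0.003] downTilt [ 0.0159 -0.0041 -0.9999]
[302.48353609 146.91363464] [303.97636555 149.91914752]
```

View pics/p2.png

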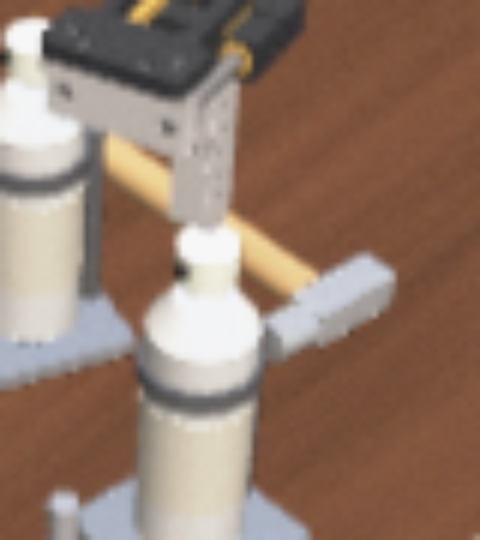

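The fingertip is just over the cap at crop (205,222), about 8 mm short in y. I'll correct that and then descend.

jog_arm(
  deltas=[
    [[0.01,-0.08,0.05,0.01,-0.01,0,1],[0,0,0.03,0,0,0,1],[0,0,0,0,0,0,1]],
  ],
)

```text
time: 3.98
tcp_pos: [0.6147, 0.2252, 0.208]
eef_rot: [-0.003, 0.996, 0.094, 0.005]
ft_force: [-0.3, -0.3, -0.1]
finger_gap: 0.009
```

```bash
python3 -c "
from h import *
delta([.613,.226,.196],np.radians(11.1))
"
```

```text
t 3.98 tcp [0.6147 0.2252 0.208 ] yaw 10.73 gap 0.009 F [-0.3 -0.3 -0.1] q6 1.56
shift [-0.017 -0.011  0.12 ] turn [-0.004 -0.01  -0.006] downTilt [ 0.0093  0.0061 -0.9999]
```

jog_arm(
  deltas=[
    [[-0.01,-0.01,0.08,0,-0.01,0,1],[0,0,0.06,0,0,0,1],[0,0,0.04,0,0,0,1]],
  ],
)

```text
time: 4.23
tcp_pos: [0.6152, 0.2265, 0.1923]
eef_rot: [-0.002, 0.996, 0.094, 0.002]
ft_force: [-1.3, -1.5, 4.8]
finger_gap: 0.006
```

```bash
python3 -c "
from h import *
delta([.613,.226,.190],np.radians(11.1))
"
```

```text
t 4.23 tcp [0.6152 0.2265 0.1923] yaw 10.75 gap 0.006 F [-1.3 -1.5  4.8] q6 1.56
shift [-0.023  0.001  0.023] turn [-0.004 -0.004 -0.006] downTilt [ 0.0033  0.0046 -1.    ]
```

jog_arm(
  deltas=[
    [[0,0,0.03,0,0,0,1],[0,0,0.03,0,0,0,1],[0,0,0.03,0,0,0,1]],
  ],
)

```text
time: 4.48
tcp_pos: [0.6154, 0.2265, 0.1901]
eef_rot: [-0.001, 0.996, 0.094, 0.002]
ft_force: [-7.9, -3.2, 14.1]
finger_gap: 0.007
```

jog_arm(
  deltas=[
    [[0,0,0.04,0,0,0,1],[0,0,0.04,0,0,0,1]],
  ],
)

```text
time: 4.65
tcp_pos: [0.6155, 0.2265, 0.19]
eef_rot: [-0.001, 0.996, 0.095, 0.002]
ft_force: [-10.3, -3.7, 18.6]
finger_gap: 0.009
```

```bash
python3 -c "
from h import *
delta([.613,.226,.190],np.radians(11.1))
"
```

```text
t 4.65 tcp [0.6155 0.2265 0.19  ] yaw 10.86 gap 0.009 F [-10.3  -3.7  18.6] q6 1.56
shift [-0.025  0.     0.   ] turn [-0.001 -0.004 -0.004] downTilt [ 0.0035  0.0018 -1.    ]
```

The cap reached its stop at z = 0.190 (6 mm down) with 18 N, well over the 5 N it needs. I'll lift and go to the loupe.

jog_arm(
  deltas=[
    [[0,0,-0.2,0,0,0,1],[0,0,-0.3,0,0,0,1],[0,0,-0.3,0,0,0,1],[-0.15,0.33,0,0,0,0,1],[-0.16,0.35,0,0,0,0,0],[-0.16,0.35,0,0,0,0,-0.5],[-0.16,0.35,0,0,0,0,-0.5],[-0.16,0.35,0,0,0,0,-0.5],[-0.16,0.35,0,0,0,0,-0.5],[-0.16,0.35,0,0,0,0,-0.5]],
  ],
)

```text
time: 5.48
tcp_pos: [0.5524, -0.0352, 0.273]
eef_rot: [-0.001, 0.995, 0.102, 0.006]
ft_force: [0.3, -0.7, -0.2]
finger_gap: 0.392
```

```bash
python3 -c "
from h import *
delta([.4934,-.256,.13],np.radians(11.1))
import cv2
for n in('scene','top'):
  im=vision.get_image(n);cv2.imwrite(f'pics/{n}3.png',cv2.cvtColor(im,cv2.COLOR_RGB2BGR))
"
```

```text
t 5.48 tcp [ 0.5524 -0.0352  0.273 ] yaw 11.74 gap 0.392 F [ 0.3 -0.7 -0.2] q6 1.09
shift [-1.044  2.043  1.416] turn [-0.001 -0.011  0.011] downTilt [ 0.0113  0.0033 -0.9999]
```

View pics/scene3.png

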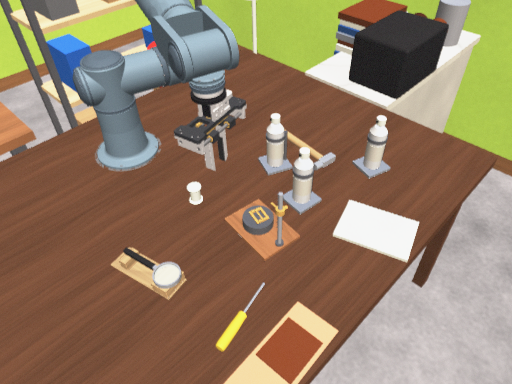

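The arm is clear of the can, the cap is up again at (304,152), and the buckle (260,214) and pointer (279,208) haven't moved. Next, the grasp.

jog_arm(
  deltas=[
    [[-0.16,0.33,0,0,0,0,-0.5],[-0.16,0.33,0,0,-0.01,0.01,-0.5],[-0.16,0.33,0,0,0,0,-0.5],[-0.16,0.33,0.1,0,0,0,-0.5],[-0.16,0.33,0.25,0,0,0,-0.5],[-0.1,0.2,0.35,0,0,0,-0.5],[0,0,0.35,0,0,0,-0.5],[0,0,0.2,0,0,0,-0.5],[0,0,0,0,0,0,-0.5]],
  ],
)

```text
time: 6.33
tcp_pos: [0.5025, -0.2415, 0.1457]
eef_rot: [0.002, 0.995, 0.095, 0.005]
ft_force: [0.0, 0.4, 0.1]
finger_gap: 0.752
```

```bash
python3 -c "
from h import *
delta([.4934,-.256,.10],np.radians(11.1))
import cv2
for n in('scene','top'):
  im=vision.get_image(n);cv2.imwrite(f'pics/{n}4.png',cv2.cvtColor(im,cv2.COLOR_RGB2BGR))
a=cv2.imread('pics/scene4.png')[190:310,80:220];b=cv2.imread('pics/top4.png')[160:280,320:420]
cv2.imwrite('pics/p4.png',np.hstack([cv2.resize(a,None,fx=3.3,fy=3.3),cv2.resize(b,None,fx=3.3,fy=3.3)]))
"
```

```text
t 6.33 tcp [ 0.5025 -0.2415  0.1457] yaw 10.94 gap 0.752 F [0.  0.4 0.1] q6 0.72
shift [-0.121  0.123  0.457] turn [ 0.004 -0.01  -0.003] downTilt [ 0.0113 -0.0026 -0.9999]
```

View pics/p4.png

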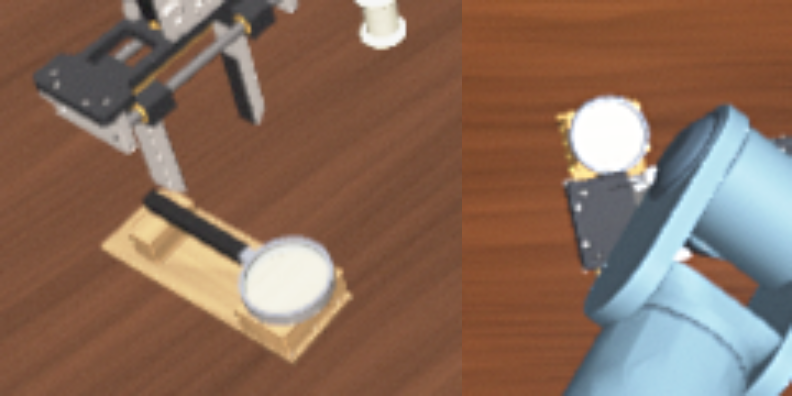

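The open jaws straddle the handle line above the rest. In the scene crop the lens is at (290,278). I'll centre and descend.

jog_arm(
  deltas=[
    [[-0.12,0.12,0.1,0,-0.01,0,-0.5],[0,0,0.3,0,0,0,-0.5],[0,0,0.15,0,0,0,-0.5],[0,0,0,0,0,0,-0.5]],
  ],
)

```text
time: 6.77
tcp_pos: [0.5033, -0.2592, 0.1042]
eef_rot: [0.011, 0.995, 0.098, 0.01]
ft_force: [-1.1, 0.3, 0.7]
finger_gap: 0.75
```

```bash
python3 -c "
from h import *
delta([.4934,-.256,.024],np.radians(11.1))
"
```

```text
t 6.77 tcp [ 0.5033 -0.2592  0.1042] yaw 11.32 gap 0.75 F [-1.1  0.3  0.7] q6 0.7
shift [-0.104 -0.069  0.799] turn [ 0.022 -0.016  0.003] downTilt [ 0.0211 -0.0197 -0.9996]
```

jog_arm(
  deltas=[
    [[-0.1,-0.06,0.1,0.02,-0.015,0,-0.5],[0,0,0.15,0,0,0,-0.5],[0,0,0.1,0,0,0,-0.5],[0,0,0,0,0,0,-0.5]],
  ],
)

```text
time: 7.1
tcp_pos: [0.4964, -0.2564, 0.0751]
eef_rot: [0.004, 0.995, 0.1, 0.004]
ft_force: [0.0, -0.3, 0.2]
finger_gap: 0.752
```

```bash
python3 -c "
from h import *
delta([.4934,-.256,.024],np.radians(11.1))
"
```

```text
t 7.1 tcp [ 0.4964 -0.2564  0.0751] yaw 11.52 gap 0.752 F [ 0.  -0.3  0.2] q6 0.69
shift [-0.032 -0.014  0.511] turn [ 0.008 -0.007  0.007] downTilt [ 0.0086 -0.0072 -0.9999]
```

jog_arm(
  deltas=[
    [[-0.03,-0.01,0.15,0.01,-0.01,0,-0.5],[0,0,0.15,0,0,0,-0.5],[0,0,0.15,0,0,0,-0.5],[0,0,0,0,0,0,-0.5]],
  ],
)

```text
time: 7.43
tcp_pos: [0.4964, -0.2577, 0.0344]
eef_rot: [0.002, 0.995, 0.101, 0.001]
ft_force: [-0.3, 0.1, -0.0]
finger_gap: 0.751
```

```bash
python3 -c "
from h import *
delta([.4934,-.256,.024],np.radians(11.1))
"
```

```text
t 7.43 tcp [ 0.4964 -0.2577  0.0344] yaw 11.62 gap 0.751 F [-0.3  0.1 -0. ] q6 0.69
shift [-0.027 -0.023  0.104] turn [ 0.004 -0.001  0.009] downTilt [ 0.002  -0.0035 -1.    ]
```

jog_arm(
  deltas=[
    [[-0.03,-0.02,0.1,0,0,0,-0.5],[0,0,0.02,0,0,0,-0.5],[0,0,0,0,0,0,1],[0,0,0,0,0,0,1],[0,0,0,0,0,0,1],[0,0,0,0,0,0,1],[0,0,0,0,0,0,1],[0,0,0,0,0,0,1]],
  ],
)

```text
time: 8.1
tcp_pos: [0.4961, -0.2584, 0.0275]
eef_rot: [0.005, 0.995, 0.102, 0.004]
ft_force: [0.0, -0.3, -0.3]
finger_gap: 0.361
```

```bash
python3 -c "
from h import *
delta([.4934,-.256,.024],np.radians(11.1))
import cv2
for n in('scene',):
  im=vision.get_image(n);cv2.imwrite(f'pics/{n}5.png',cv2.cvtColor(im,cv2.COLOR_RGB2BGR))
a=cv2.imread('pics/scene5.png')[190:310,80:220]
cv2.imwrite('pics/p5.png',cv2.resize(a,None,fx=4,fy=4))
"
```

```text
t 8.1 tcp [ 0.4961 -0.2584  0.0275] yaw 11.67 gap 0.361 F [ 0.  -0.3 -0.3] q6 0.69
shift [-0.022 -0.029  0.035] turn [ 0.01  -0.006  0.009] downTilt [ 0.0085 -0.0087 -0.9999]
```

View pics/p5.png

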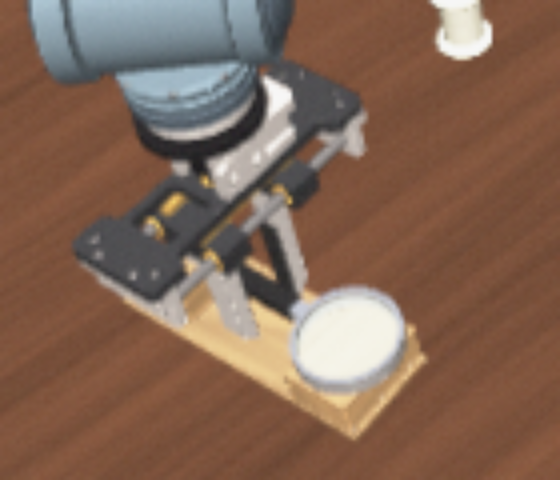

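The fingers are straddling the handle and still closing. I'll level the tool and finish the grip.

jog_arm(
  deltas=[
    [[-0.02,-0.03,0.04,0.01,-0.01,-0.01,1],[0,0,0,0,0,0,1],[0,0,0,0,0,0,1],[0,0,0,0,0,0,1],[0,0,0,0,0,0,1],[0,0,0,0,0,0,1]],
  ],
)

```text
time: 8.65
tcp_pos: [0.4937, -0.256, 0.0237]
eef_rot: [-0.0, 0.994, 0.107, -0.002]
ft_force: [0.1, -0.6, 0.8]
finger_gap: 0.149
```

```bash
python3 -c "
from h import *
delta([.4934,-.256,.074],np.radians(11.1))
"
```

```text
t 8.65 tcp [ 0.4937 -0.256   0.0237] yaw 12.33 gap 0.149 F [ 0.1 -0.6  0.8] q6 0.68
shift [-0.005 -0.001 -0.503] turn [-0.001  0.004  0.02 ] downTilt [-4.7e-03 -3.0e-04 -1.0e+00]
```

jog_arm(
  deltas=[
    [[0,0,0,0,0,0,1],[0,0,-0.1,0,0,0,1],[0,0,-0.15,0,0,0,1],[0,0,-0.2,0,0,0,1],[0,0,-0.25,0,0,0,1],[0,0,-0.25,0,0,0,1],[0,0,-0.25,0,0,0,1],[0,0,-0.1,0,0,0,1],[0,0,0,0,0,0,1]],
  ],
)

```text
time: 9.4
tcp_pos: [0.4916, -0.2536, 0.1587]
eef_rot: [-0.003, 0.994, 0.107, -0.005]
ft_force: [-0.4, -0.6, -1.0]
finger_gap: 0.145
```

```bash
python3 -c "
from h import *
delta([.52,.046,.145],np.radians(11.5))
import cv2
for n in('scene','top'):
  im=vision.get_image(n);cv2.imwrite(f'pics/{n}6.png',cv2.cvtColor(im,cv2.COLOR_RGB2BGR))
a=cv2.imread('pics/scene6.png')[150:310,80:250]
cv2.imwrite('pics/p6.png',cv2.resize(a,None,fx=3.5,fy=3.5))
"
```

```text
t 9.4 tcp [ 0.4916 -0.2536  0.1587] yaw 12.34 gap 0.145 F [-0.4 -0.6 -1. ] q6 0.68
shift [ 0.919 -2.866  0.149] turn [-0.007  0.009  0.014] downTilt [-0.011   0.005  -0.9999]
```

View pics/p6.png

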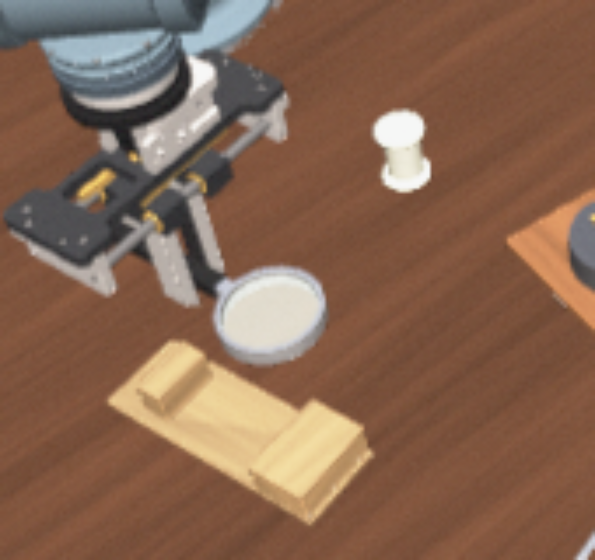

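The loupe is off its rest and held level in the fingers (lens at crop (272,310)). I'll carry it to the stand.

jog_arm(
  deltas=[
    [[0.05,-0.15,0,-0.01,0.01,0,1],[0.07,-0.25,0,0,0,0,1],[0.07,-0.28,0,0,0,0,1],[0.07,-0.28,0,0,0,0,1],[0.07,-0.28,0,0,0,0,1],[0.07,-0.28,0,0,0,0,1],[0.07,-0.28,0,0,0,0,1],[0.07,-0.28,0,0,0,0,1],[0.05,-0.2,0,0,0,0,1],[0,0,0,0,0,0,1]],
  ],
)

```text
time: 10.33
tcp_pos: [0.486, 0.0029, 0.1362]
eef_rot: [-0.009, 0.994, 0.105, -0.014]
ft_force: [0.2, -0.4, -1.2]
finger_gap: 0.144
```

```bash
python3 -c "
from h import *
delta([.521,.045,.145],np.radians(12))
"
```

```text
t 10.33 tcp [0.486  0.0029 0.1362] yaw 12.12 gap 0.144 F [ 0.2 -0.4 -1.2] q6 1.12
shift [ 0.429 -0.341 -0.092] turn [-0.02   0.025  0.002] downTilt [-0.03    0.0145 -0.9994]
```

jog_arm(
  deltas=[
    [[0.1,-0.1,-0.06,-0.02,0.025,0,1],[0.1,-0.1,-0.03,0,0,0,1],[0.1,-0.08,-0.03,0,0,0,1],[0,0,0,0,0,0,1]],
  ],
)

```text
time: 10.67
tcp_pos: [0.5046, 0.0405, 0.1412]
eef_rot: [-0.001, 0.994, 0.107, -0.005]
ft_force: [0.1, -0.7, -1.4]
finger_gap: 0.147
```

```bash
python3 -c "
from h import *
delta([.521,.045,.140],np.radians(12))
"
```

```text
t 10.67 tcp [0.5046 0.0405 0.1412] yaw 12.27 gap 0.147 F [ 0.1 -0.7 -1.4] q6 1.21
shift [ 0.17  -0.009  0.01 ] turn [-0.003  0.01   0.004] downTilt [-1.090e-02  6.000e-04 -9.999e-01]
```

jog_arm(
  deltas=[
    [[0.1,0,0,0,0.01,0,1],[0.07,-0.01,0,0,0,0,1],[0,0,0,0,0,0,1],[0,0,0,0,0,0,1]],
  ],
)

```text
time: 11.0
tcp_pos: [0.5212, 0.0443, 0.1384]
eef_rot: [-0.002, 0.994, 0.106, -0.002]
ft_force: [-0.3, 0.6, -0.5]
finger_gap: 0.146
```

```bash
python3 -c "
from h import *
delta([.521,.045,.1247],np.radians(12))
import cv2
for n in('scene','top'):
  im=vision.get_image(n);cv2.imwrite(f'pics/{n}7.png',cv2.cvtColor(im,cv2.COLOR_RGB2BGR))
a=cv2.imread('pics/scene7.png')[140:260,200:310];b=cv2.imread('pics/top7.png')[145:265,225:305]
cv2.imwrite('pics/p7.png',np.hstack([cv2.resize(a,None,fx=4,fy=4,interpolation=2),cv2.resize(b,None,fx=4,fy=4,interpolation=2)]))
"
```

```text
t 11.0 tcp [0.5212 0.0443 0.1384] yaw 12.21 gap 0.146 F [-0.3  0.6 -0.5] q6 1.22
shift [ 0.    -0.007  0.137] turn [-0.004  0.003  0.004] downTilt [-0.0044  0.003  -1.    ]
```

View pics/p7.png

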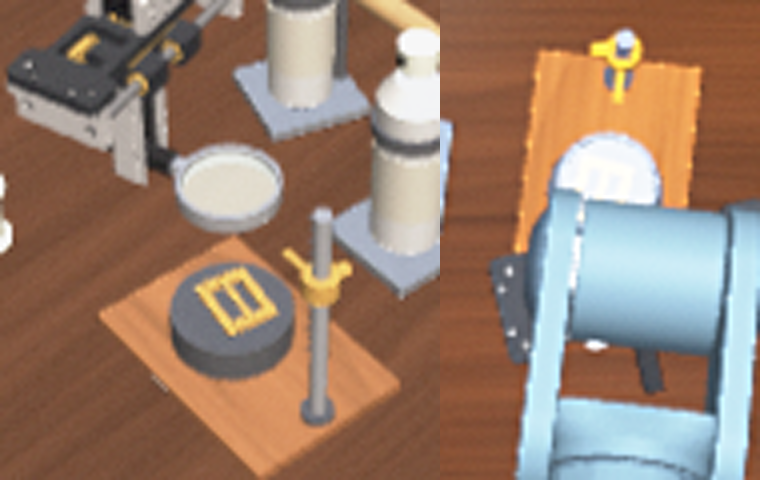

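The loupe is over the anvil, with its rim at scene crop (228,188) and above the pointer tip at (290,255). Now down to the mark.

jog_arm(
  deltas=[
    [[0,-0.01,0.06,0,0,0,1],[0,0,0.05,0,0,0,1],[0,0,0.02,0,0,0,1],[0,0,0,0,0,0,1]],
  ],
)

```text
time: 11.43
tcp_pos: [0.5203, 0.0445, 0.1241]
eef_rot: [-0.002, 0.994, 0.105, -0.002]
ft_force: [0.2, -0.1, -0.4]
finger_gap: 0.144
```

```bash
python3 -c "
from h import *
delta([.521,.045,.1247],np.radians(12))
import cv2
for n in('scene','top'):
  im=vision.get_image(n);cv2.imwrite(f'pics/{n}8.png',cv2.cvtColor(im,cv2.COLOR_RGB2BGR))
a=cv2.imread('pics/scene8.png')[165:250,225:305];b=cv2.imread('pics/top8.png')[150:205,235:295]
cv2.imwrite('pics/p8.png',cv2.resize(a,None,fx=7,fy=7,interpolation=2));cv2.imwrite('pics/p8t.png',cv2.resize(b,None,fx=10,fy=10,interpolation=2))
"
```

```text
t 11.43 tcp [0.5203 0.0445 0.1241] yaw 12.11 gap 0.144 F [ 0.2 -0.1 -0.4] q6 1.23
shift [ 0.008 -0.004 -0.006] turn [-0.004  0.003  0.002] downTilt [-0.0043  0.0029 -1.    ]
```

View pics/p8.png

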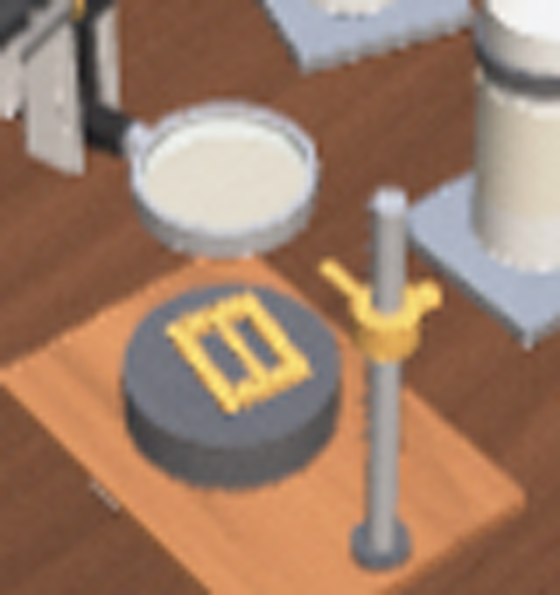

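View pics/p8t.png

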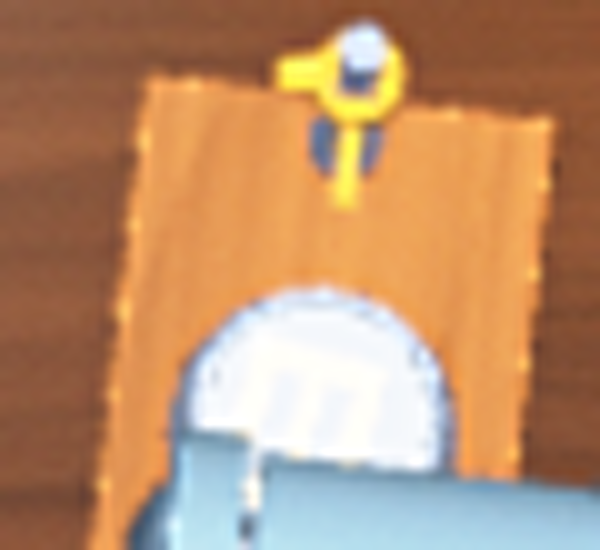

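```bash
cat > fit.py <<'E'
from h import *
from scipy.optimize import least_squares
np.set_printoptions(precision=4,suppress=True)
a=np.linspace(0,2*np.pi,721)
def outl(n,c,R,h0,h1):
    P=[]
    for h in(h0,h1):
        for t in a: P.append([c[0]+R*np.cos(t),c[1]+R*np.sin(t),c[2]+h])
    m=vision.camera_model(n);T=np.linalg.inv(m["cam_to_world"]);q=np.array(P)@T[:3,:3].T+T[:3,3];u=q@m["mtx"].T;u=u[:,:2]/u[:,2:]
    return np.array([u[:,0].min(),u[:,0].max(),u[:,1].min(),u[:,1].max()])
S=lambda x,y:np.array([(x+.5)/7-.5+225,(y+.5)/7-.5+165])
T=lambda x,y:np.array([(x+.5)/10-.5+235,(y+.5)/10-.5+150])
T0=lambda x,y:np.array([(x+.5)/7-.5+190,(y+.5)/7-.5+145])
l,t=S(130,100);r,b=S(319,258);tl,tt=T(174,286);tr,_=T(457,0)
obs=np.array([l,r,t,b,tl,tr,tt])
def f(c):
    s=outl("scene",c,.036,-.007,.007);o=outl("top",c,.036,-.007,.007);return np.r_[s,o[:3]]-obs
F=least_squares(f,[.591,.06,.143]);print("lens",F.x,"res",F.fun)
sA=least_squares(lambda c:f(c)[:4],[.591,.06,.143]);print("lens scene-only",sA.x,sA.fun)
# anvil, each camera separately, z fixed
l,t=S(122,283);r,_=S(342,0)
A=least_squares(lambda c:outl("scene",[c[0],c[1],.042],.045,-.03,0)[:3]-[l,r,t],[.59,.06]);print("anvil scene",A.x,A.fun)
l,t=T0(434,239);r,b=T0(637,444)
A=least_squares(lambda c:outl("top",[c[0],c[1],.042],.045,-.0,0)-[l,r,t,b],[.59,.06]);print("anvil top",A.x,A.fun)
print("buckle scene",atz("scene",S(241,351),.048),"top",atz("top",T0(524,337),.048))
for s in((327,265),(322,263)):
  for tt in((346,203),(346,208)):
    print("tip",tri(S(*s),T(*tt)))
print("posttop",atz("scene",S(391,198),.205),atz("top",T(364,47),.205))
print("postbase(top of disc?)",atz("scene",S(381,540),.018))
E
python3 fit.py
```

```text
lens [0.59   0.0586 0.1441] res [-0.1414 -0.2752  0.0923 -0.1558  1.205  -1.4737 -0.3459]
lens scene-only [0.5946 0.0548 0.1497] [-0.0335  0.0335  0.0413 -0.0397]
anvil scene [0.5931 0.0574] [-0.0384  0.0383 -0.003 ]
anvil top [0.5888 0.0563] [-0.1722  0.1723 -0.0039  0.0032]
buckle scene [0.5953 0.0606 0.048 ] top [0.5904 0.0614 0.048 ]
tip (array([0.6503, 0.0498, 0.1445]), np.float64(0.0033012540917179674))
tip (array([0.6493, 0.0501, 0.1435]), np.float64(0.004270178744278814))
tip (array([0.6495, 0.0491, 0.1456]), np.float64(0.0015073079110821954))
tip (array([0.6485, 0.0495, 0.1446]), np.float64(0.0024730658426756333))
posttop [0.6853 0.047  0.205 ] [0.6842 0.0447 0.205 ]
postbase(top of disc?) [0.6866 0.0451 0.018 ]
```

```bash
cat >> fit.py <<'E'
print("----")
# local scene-camera pixel bias from anvil/post refs using consensus positions
anv=np.array([.591,.0569,.042]);post=np.array([.6846,.0459,.205])
pxA=proj("scene",[.5931,.0574,.042]);print("bias anvil px",pxA-proj("scene",anv))
pxP=S(391,198);print("bias post px",pxP-proj("scene",post))
bias=(pxA-proj("scene",anv)+pxP-proj("scene",post))/2
u=(post-anv)[:2];u/=np.linalg.norm(u);tip=anv[:2]+.059*u;print("tip xy",tip)
for s in((327,265),(322,263)):
    g=least_squares(lambda z:proj("scene",[tip[0],tip[1],z[0]])+bias-S(*s),[.144]);print("tip z",g.x,g.fun)
    g=least_squares(lambda z:proj("scene",[tip[0],tip[1],z[0]])-S(*s),[.144]);print("  nobias",g.x,g.fun)
lk=np.array([.5906,.0582])
l,t=S(130,100);r,b=S(319,258);o=np.array([l,r,t,b])
bb=np.array([bias[0],bias[0],bias[1],bias[1]])
for B in(bb,0*bb):
    g=least_squares(lambda z:outl("scene",[*lk,z[0]],.036,-.007,.007)+B-o,[.144]);print("lens z",g.x,g.fun)
# overlays
import cv2
im=cv2.resize(cv2.imread("pics/top0.png")[170:220,240:295],None,fx=12,fy=12,interpolation=2);cv2.imwrite("pics/bt.png",im)
im=cv2.resize(cv2.imread("pics/scene0.png")[190:245,235:300],None,fx=10,fy=10,interpolation=2);cv2.imwrite("pics/bs.png",im)
im=cv2.resize(cv2.imread("pics/scene0.png")[190:245,235:300],None,fx=10,fy=10,interpolation=2);cv2.imwrite("pics/bs.png",im)
im=cv2.resize(cv2.imread("pics/scene0.png")[255:295,145:190],None,fx=12,fy=12,interpolation=2);cv2.imwrite("pics/ls.png",im)
E
python3 fit.py | sed -n '/----/,$p'
```

```text
----
bias anvil px [0.6486 0.2777]
bias post px [ 0.5184 -0.092 ]
tip xy [0.6496 0.05  ]
tip z [0.1444] [-0.165  -0.0007]
  nobias [0.1441] [-0.7489 -0.0032]
tip z [0.1454] [0.5505 0.0024]
  nobias [0.1451] [-0.0334 -0.0001]
lens z [0.1451] [ 0.4701  0.3662  0.0988 -0.1276]
lens z [0.1447] [-0.1068 -0.2176  0.116  -0.1118]
```

View pics/bt.png

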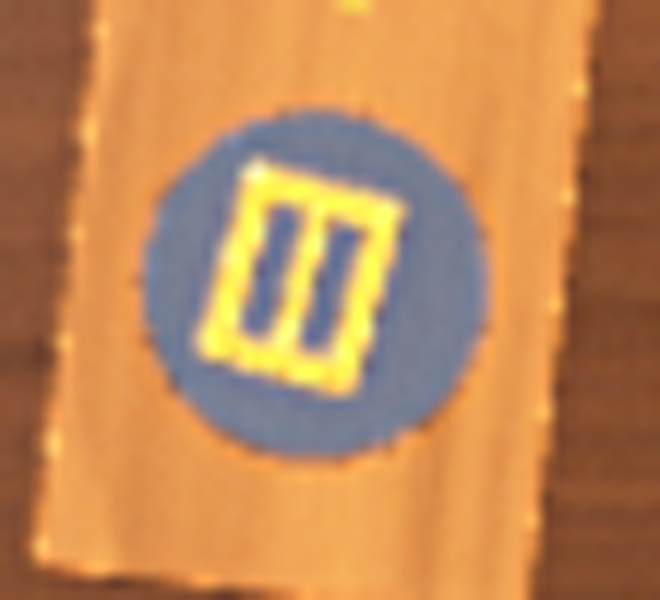

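View pics/bs.png

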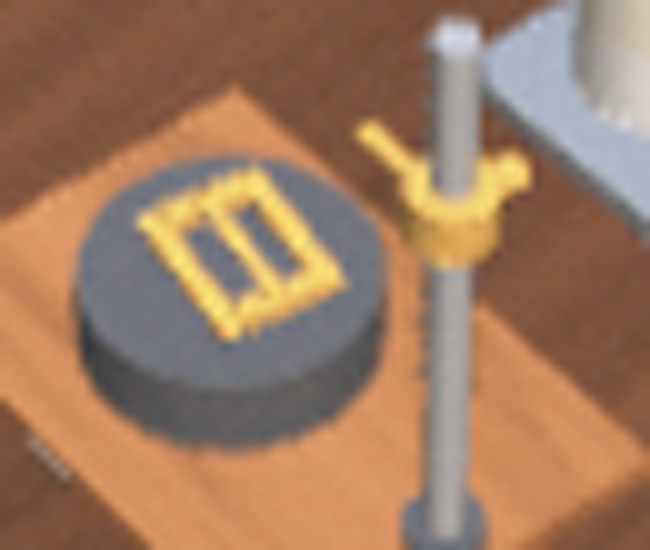

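View pics/ls.png

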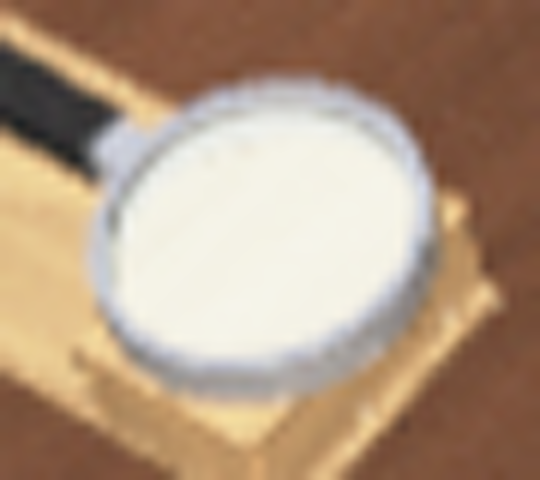

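```bash
cat > fit2.py <<'E'
from fit import *
print("=====")
def C(s,ox,oy): return lambda x,y:np.array([(x+.5)/s-.5+ox,(y+.5)/s-.5+oy])
B=C(12,240,170);D=C(10,235,190);L=C(12,145,255)
def box(n,x,y,w,zs=(.042,.048)):
    P=[]
    for z in zs:
        for i,j in((1,1),(1,-1),(-1,-1),(-1,1)):
            dx,dy=i*.025,j*.02;P.append(proj(n,[x+np.cos(w)*dx-np.sin(w)*dy,y+np.sin(w)*dx+np.cos(w)*dy,z]))
    P=np.array(P);i0,i1,j0,j1=P[:,0].argmin(),P[:,0].argmax(),P[:,1].argmin(),P[:,1].argmax()
    return np.r_[P[i0,0],P[i1,0],P[j0,1],P[j1,1]]
l,t=B(194,157);r,b=B(410,398)
gt=least_squares(lambda c:box("top",*c)-[l,r,t,b],[.592,.06,-.25]);print("buckle top",gt.x,gt.fun)
l,t=D(136,163);r,b=D(349,342)
gs=least_squares(lambda c:box("scene",*c)-[l,r,t,b],[.592,.06,-.25]);print("buckle scene",gs.x,gs.fun)
l,t=L(90,77);r,b=L(438,398)
g=least_squares(lambda c:outl("scene",[c[0],c[1],.043],.036,-.007,.007)-[l,r,t,b],[.564,-.24]);print("lens0 scene",g.x,g.fun)
Q=C(7,335,180);l,t=Q(122,62);r,b=Q(293,230)
g=least_squares(lambda c:outl("top",[c[0],c[1],.043],.036,-.007,.007)-[l,r,t,b],[.564,-.24]);print("lens0 top",g.x,g.fun)
E
python3 fit2.py | sed -n '/=====/,$p'
```

```text
=====
buckle top [ 0.5907  0.0605 -0.3774] [-0.0252  0.0252  0.042  -0.042 ]
buckle scene [ 0.5927  0.0623 -0.2249] [-0.0005  0.0005  0.0028 -0.0026]
lens0 scene [ 0.5632 -0.2412] [-0.4131  0.4193 -0.278   0.2275]
lens0 top [ 0.5624 -0.2438] [-0.0997  0.0987  0.1599 -0.161 ]
```

jog_arm(
  deltas=[
    [[0.03,-0.03,-0.01,0,0,0,1],[0,0,0,0,0,0,1],[0,0,0,0,0,0,1],[0,0,0,0,0,0,1]],
  ],
)

```text
time: 11.87
tcp_pos: [0.5236, 0.0485, 0.1264]
eef_rot: [-0.001, 0.994, 0.106, -0.001]
ft_force: [0.2, 0.1, -1.6]
finger_gap: 0.144
```

```bash
python3 -c "
from h import *
delta([.5225,.0479,.1247],np.radians(12))
"
```

```text
t 11.87 tcp [0.5236 0.0485 0.1264] yaw 12.13 gap 0.144 F [ 0.2  0.1 -1.6] q6 1.23
shift [-0.012  0.004  0.017] turn [-0.003  0.002  0.002] downTilt [-0.0023  0.0027 -1.    ]
```

jog_arm(
  deltas=[
    [[-0.01,0,0.015,0,0,0,1],[0,0,0,0,0,0,1],[0,0,0,0,0,0,1],[0,0,0,0,0,0,1]],
  ],
)

```text
time: 12.2
tcp_pos: [0.5227, 0.0483, 0.125]
eef_rot: [-0.001, 0.994, 0.106, -0.001]
ft_force: [-1.2, 0.3, -1.7]
finger_gap: 0.146
```

```bash
python3 -c "
from h import *
delta([.5225,.0479,.1247],np.radians(12))
import cv2
for n in('scene','top'):
  im=vision.get_image(n);cv2.imwrite(f'pics/{n}9.png',cv2.cvtColor(im,cv2.COLOR_RGB2BGR))
a=cv2.imread('pics/scene9.png')[165:250,225:305];b=cv2.imread('pics/top9.png')[150:205,235:295]
cv2.imwrite('pics/p9.png',cv2.resize(a,None,fx=7,fy=7,interpolation=2));cv2.imwrite('pics/p9t.png',cv2.resize(b,None,fx=10,fy=10,interpolation=2))
delta([.5225,.0479,.1247],np.radians(12))
"
```

```text
t 12.2 tcp [0.5227 0.0483 0.125 ] yaw 12.14 gap 0.146 F [-1.2  0.3 -1.7] q6 1.23
shift [-0.002  0.004  0.003] turn [-0.003  0.001  0.002] downTilt [-0.0018  0.0026 -1.    ]
t 12.3 tcp [0.5227 0.0483 0.1251] yaw 12.14 gap 0.146 F [ 0.3  0.6 -1.9] q6 1.23
shift [-0.003  0.004  0.004] turn [-0.003  0.001  0.002] downTilt [-0.0016  0.0026 -1.    ]
```

View pics/p9.png

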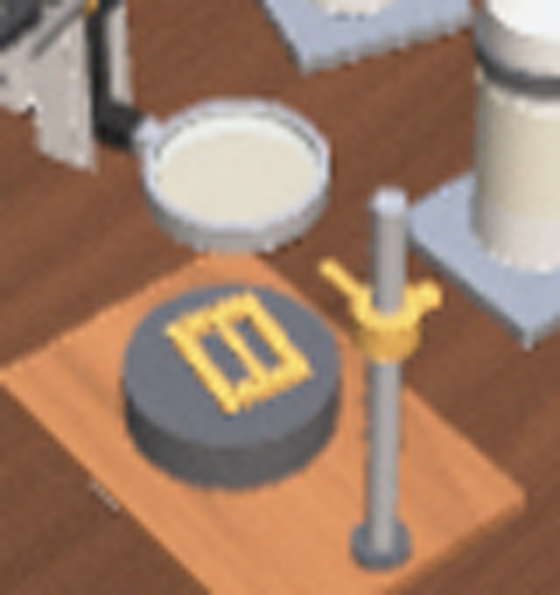

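View pics/p9t.png

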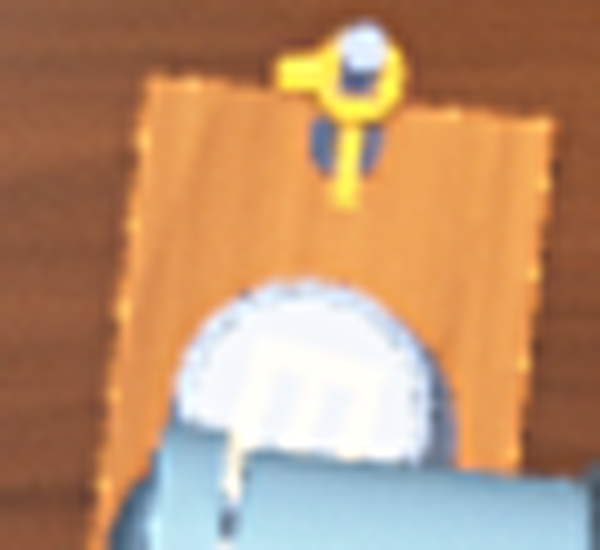

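View pics/scene9.png

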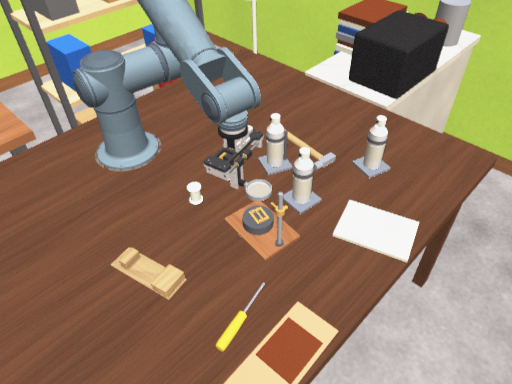

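```bash
cat > fit3.py <<'E'
from fit import *
print("=====")
l,t=S(141,97);r,b=S(330,251);tl,tt=T(175,279);tr,_=T(433,0)
o=np.array([l,r,t,b])
for z in(.144,.1445,.145):
  g=least_squares(lambda c:outl("scene",[*c,z],.036,-.007,.007)-o,[.59,.06]);print("scene",z,g.x,g.fun)
g=least_squares(lambda c:outl("top",[*c,.1443],.036,-.007,.007)[:3]-[tl,tr,tt],[.59,.06]);print("top",g.x,g.fun)
g=least_squares(lambda c:np.r_[outl("scene",c,.036,-.007,.007)-o,outl("top",c,.036,-.007,.007)[:3]-[tl,tr,tt]],[.59,.06,.144]);print("both",g.x,g.fun)
E
python3 fit3.py | sed -n '/=====/,$p'
```

```text
=====
scene 0.144 [0.5916 0.0639] [ 0.0903 -0.0902 -0.1321  0.1261]
scene 0.1445 [0.5919 0.0635] [ 0.0815 -0.0816 -0.1399  0.1326]
scene 0.145 [0.5923 0.0631] [ 0.0728 -0.0729 -0.1477  0.1391]
top [0.591  0.0615] [ 0.0875 -0.0875  0.0003]
both [0.5921 0.0622 0.1455] [-0.242  -0.3703 -0.1246  0.1778 -0.1676 -0.319  -0.4237]
```

The lens and buckle agree to about 1 mm in both cameras. Lens height is 0.144–0.1455 m against about 0.1445 m for the tip, and the tilt is under 0.2°. The pose is steady, so I'm handing in.

```bash
python3 -c "
from h import *
print(ctrl.sign_off())
delta([.5225,.0479,.1247],np.radians(12))
"
```

```text
the job is handed in; nothing more can be done
None
the job is handed in; nothing more can be done
```

I sprayed the buckle and handed the job in at 12.3 s, with the loupe held over it in the gripper; sign-off gave no verdict.

- **Spray:** I used the can beside the stand, the one farthest to the robot's right. I pressed its cap 6 mm down to the stop with about 18 N and let it go. A later picture shows the cap up again.
- **Loupe:** I gripped it by the handle about 72 mm from the lens centre and lifted it clear of the rest. The final gripper opening was 13.7 mm, matching the handle.
- **Centring:** In the last fits the lens was within about 1.5 mm of the buckle centre in both cameras. It sat about 1 mm towards the robot's left, and I left that uncorrected.
- **Height:** The lens centre came out at 144.3 mm from the arm's readings and 145.5 mm from the cameras. The pointer tip measured about 144.5 mm, with a spread of 143.5 to 145.6 mm, so height agrees only to about 1 mm.
- **Level and surroundings:** The tool was tilted under 0.2°. In the last pictures I saw no movement of the buckle, pointer or other things on the bench.
- **Disagreement:** The two cameras differ from each other by 2 to 4 mm in absolute position. I averaged them and compared lens and buckle within each camera. The arm hides part of the lens in the top view, so that check rests on the visible part of the rim.

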